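# Strip a centrifuge rotor for cleaning

### The arm

A 6-joint arm with a two-finger parallel gripper is mounted at the origin on a cart in front of the work surface, level with it; the furniture and walls round the work are solid. World frame = base frame: x ahead of the robot, y to its left, z up, the work surface at z = 0. Lengths are in m, angles in rad, forces in N, time in s.
With the tool pointing down it reaches from about 0.375 to 0.825 m from the base axis. Payload 5.5 kg.
Tool frame: the origin (TCP) lies midway between the tips of the shut fingers; the grasp point (between the pads) lies r.grasp_offset behind it (r.grasp_offset is the distance from the TCP to the grasp point, in m); z points along the fingers, y is the line along which they close (so a half turn about z gives the same grasp; the last joint's range is limited). The gripper opens to 85 mm and grips with 20 to 120 N. Pads are 22 mm wide; open, the fingers measure 114 mm over their backs; the gripper's body (76 mm by 85 mm) begins 54 mm behind the grasp point. The pads swing forward as they close: fully open they stand 13 mm farther back than shut.
Start: joints at [1.108, 0.314, -0.047, 1.21, 0, 1.571], TCP at [0.268, 0.537, 0.231] pointing down, gripper open.
Joint ranges: [-2.67, 2.67], [-0.69, 1.73], [-1.03, 1.25], [-2.08, 2.16], [-1.42, 1.45], [-3.14, 3.14]. Speed limits (rad/s): [2.39, 2.39, 3.01, 3.14, 3.14, 3.14].

### API

Orientations are given as a unit quaternion [x, y, z, w].
In Python, from bench import r gives the robot as it stands.
- The arm moves only by the tool apply_moves, never from a script. Its argument "series" is text: rows parted by semicolons, each of 7 numbers parted by spaces: the turn, a rotation vector about the tool's x, y, z in degrees, then the shift along the tool's x, y, z in cm, then the opening in per cent of the stroke, from 0 (shut) to 100 (fully open). In form: rx ry rz dx dy dz gripper; .... A call has 1 to 20 rows; each row is the pose to reach, as a shift and turn from the pose commanded when the call began, along the tool's axes at that moment; what a row does not reach only later rows make up. A row lasts 1/8 s, in which the tool goes at most 62.5 mm and 10.7 degrees, less where a joint would pass 70% of its speed; a pose out of reach is approached as far as the arm can. A call with a gripper value outside its range is refused whole. The fingers move at their own pace and stop on an object; "squeeze" is the grip in N (left out, the last holds). Time passes only in rows, so rows that repeat a pose let the fingers close. It gives the time, the measured TCP pose, the force, the opening and the grip force at its end, in the units of the state.
- r.state(): the state, without advancing time (a new reading comes with each control period).
- r.capture(name): name is "scene" or "side" or "wrist"; returns a dict with "image" (480x640x3 uint8, blue, green, red), "range_z" (480x640 float32, m along the optical axis (not along the pixel's ray), 0 where there is no reading), "vertical_fov" (degrees; the focal length in pixels is half the picture's height over the tangent of half this angle, whatever the lens; pixels are square), "cx", "cy" (the principal point, pixels), "pose" (4x4, takes a point from camera to world coordinates). Camera axes: x right, y down, z forward; pixel columns grow to the right and rows downward; lengths in m; the calibration is good to about 2 mm. A picture is of the moment at which its call begins.
- r.hand_in(): hands the job in; it is judged then, once.
The state is a dict: "time": time; "joint_pos": joint angles; "qvel": joint speeds; "joint_torque": joint torques, N m; "tcp_pos": TCP position; "tool_rot": TCP orientation; "wrist_force": force on the tool from outside, world axes, zero at the start; "wrist_torque": the same for the moment, N m; "width": finger opening in m; "grip_force": force on a finger pad.
Only numpy, scipy, OpenCV 4.12 (cv2) and the standard library are available. Lean on these libraries where they do the work, as an engineer would, in place of code of your own. Each camera call takes 0.05 s, during which the arm holds its last target. There are 200 camera calls.

### The job

Strip the centrifuge rotor for cleaning. First turn each bucket that is in the rotor anticlockwise out of its bayonet lock, lift it out and stand it upright and wholly on the rubber mat; then take the long T-handled key, seat it on the square nut at the bottom of the hub's bore and turn the nut anticlockwise until it is fully undone, about 225 degrees in several strokes. Finally put the key back upright in its stand, and do not knock over or push about the bottles and dishes standing around.

Things in the scene. Friction and masses are not known exactly. Their poses are not given: they have to be found in the camera images.
- rotor: Fixed centrifuge rotor on a foot in a flat white tray: aluminium disc 300 mm across, its top 40 mm above the bench; origin on its axis under the foot. Four bayonet seats stand on the disc, 100 mm from the centre along the rotor's +x, +y, -x, -y axes. In the middle stands the square hub, 74 x 74 mm, its top 135 mm above the bench.
- hub_mouth (a point): Centre of the mouth of the hub's round vertical bore, in the hub's top face, 135 mm above the bench. The bore is 52 mm wide; the nut's washer (36 mm wide) at its bottom has its top 92 mm below the mouth. z up.
- nut_top (a point): Centre of the top of the square nut at the bottom of the bore, 74 mm below the mouth. The nut is 22 x 22 mm and stands 18 mm above its washer, whose top is 43 mm above the bench. This point's x and y axes are square to the nut's flats and turn with it. Only the key fits down the bore over it.
- nut (a joint): Angle of the nut in rad, growing anticlockwise seen from above (undoing): 0 is tight, 4.1 is its stop, fully undone. Starts between 0 and 0.35. Friction about 0.15 N m; it stays where it is left. At 0 the nut's x axis lies along the rotor's x axis.
- key_mid (a point): Loose T-handled key, 170 mm long, 0.35 kg, upright in its stand; point on its axis 85 mm above its foot, z up, x along the T-bar. Black T-bar on top: 80 mm long (x), 16 thick (y), 140 to 170 mm above the foot, on a 14 mm rod. Foot: square socket 34 mm outside, 26 inside, 26 deep, sides along x and y. It drops over the nut in any quarter turn (0.2 rad play either way) onto the washer and stays standing.
- stand_mouth (a point): Centre of the mouth, 70 mm above the bench, of the fixed key stand: a grey block 76 x 76 mm with a round hole 58 mm wide and 60 mm deep (floor 10 mm above the bench). The key stays standing in it.
- mat: Fixed black ribbed rubber mat, 180 x 180 mm, 6 mm thick; origin at the centre of its underside, x and y along its edges. It lies on one side of the rotor, the key stand on the other; which side varies.
- seat_0 (a point): Centre of the floor of the bayonet seat on the rotor's +x axis, 40 mm above the bench; axes as the rotor's. Each seat is a broken steel collar 95 mm outside and 20 mm high; its lip, 65 mm inside, overhangs from 13 mm above the seat floor. The lip has two gaps, both on the line from the rotor's centre through the seat.
- seat_1 (a point): Centre of the floor of the bayonet seat on the rotor's +y axis, 40 mm above the bench; axes as the rotor's. Just anticlockwise of each lip gap is a stop block, which the lugs meet when a bucket has been turned about 0.25 rad past the line from the rotor's centre through the seat.
- seat_2 (a point): Centre of the floor of the bayonet seat on the rotor's -x axis, 40 mm above the bench; axes as the rotor's. Same as the other seats.
- seat_3 (a point): Centre of the floor of the bayonet seat on the rotor's -y axis, 40 mm above the bench; axes as the rotor's. Same as the other seats.
- bucket_0_mid (a point): Loose bucket: closed aluminium cylinder 60 mm across, 94 mm high with its grip bar, 0.2 to 0.4 kg; point on its axis half-way up, 47 mm above its foot; z up, x along the bar. Grip bar on top: 54 mm long (x), 14 mm thick (y), 60 to 94 mm above the foot. Lugs at the foot stick out along +x and -x: 74 mm over both, 12 mm wide, 3 to 10 mm above the foot. May be absent; starts in seat_0.
- bucket_1_mid (a point): Bucket like bucket_0. Seated, a bucket's foot is 40 mm above the bench and its lugs are under the lip: the bar starts 0.95 to 1.3 rad clockwise (from above) of the line from rotor centre through seat. Turned anticlockwise until the bar lies on that line (within 0.12 rad) the lugs are in the gaps and it lifts straight out. May be absent; starts in seat_1.
- bucket_2_mid (a point): Bucket like bucket_0, point and axes alike. May be absent; starts in seat_2.
- bucket_3_mid (a point): Bucket like bucket_0, point and axes alike. May be absent; starts in seat_3.
- dropper: Small white indicator bottle, 36 x 75 mm (width x height), loose bystander, to be left alone; origin at the centre of its underside.
- small_stack: Small stack of culture dishes, 60 x 45 mm (width x height), loose bystander, to be left alone; origin at the centre of its underside.
- reagent: White reagent bottle, 60 x 120 mm (width x height), loose bystander, to be left alone; origin at the centre of its underside.
- brown_reagent: Brown reagent bottle, 64 x 135 mm (width x height), loose bystander, to be left alone; origin at the centre of its underside.
Mind the look-alikes: they are no part of the job. Leave any red look-alike of the part that bears bucket_3_mid alone.

How it is judged:
By the outcome, as a careful person would: the job done as asked, in the order asked, and still so for the second after the job is handed in, with the robot touching nothing.
Of bucket_0, bucket_1, bucket_2, bucket_3 only 2 to 4 are there at a start; the rules pass over those that are not, and their reading is None.
At some moment in a run one of bucket_0, bucket_1, bucket_2, bucket_3 may be knocked a few centimetres aside while the robot is not near it.
It also fails if it takes over 210 s, if anything falls off the work surface, if the arm or the gripper's body presses on something with over 40 N, if the wrist force passes 120 N, or if a joint passes its speed limit or range.

## Working session

There is one attempt and no reset: what is moved stays moved. The work goes in short steps, Python scripts to look and compute and a tool call to move; the robot and the scene stay as the last step left them, time stands still between calls to the robot, and variables do not carry over. Pictures are saved under pics/ and viewed, at most 14 in all, crops included, and the job is handed in when it is done.

Besides the shell and the picture viewer there is one more tool, called after "Call:" in YAML: its name, and indented under it one key for each argument. apply_moves: Moves the arm, as the interface text tells. Its arguments: {"type":"object","properties":{"series":{"type":"string"},"squeeze":{"type":"number"}},"required":["series"]}

```bash
ls; mkdir -p pics
cat > h.py <<'E'
import numpy as np, cv2
from bench import r
def cap(n):
    c=r.capture(n); c['f']=240/np.tan(np.radians(c['vertical_fov'])/2); return c
def cloud(c):
    v,u=np.mgrid[0:480,0:640]; z=c['range_z']; T=np.array(c['pose'])
    P=np.stack([(u-c['cx'])/c['f']*z,(v-c['cy'])/c['f']*z,z],-1)@T[:3,:3].T+T[:3,3]
    P[z<=0]=np.nan; return P
def proj(c,p):
    T=np.array(c['pose']); q=(np.atleast_2d(p)-T[:3,3])@T[:3,:3]
    return np.stack([q[:,0]/q[:,2]*c['f']+c['cx'],q[:,1]/q[:,2]*c['f']+c['cy']],-1)
E
python3 - <<'E'
from h import *
s=r.state(); print(s, r.grasp_offset)
for n in('scene','side'):
    c=cap(n); cv2.imwrite(f'pics/{n}0.png',c['image']); np.savez(f'{n}0.npz',P=cloud(c),image=c['image']); print(n,c['f'],np.round(c['pose'],3))
E
```

```text
pics
{'time': 0.0, 'joint_pos': array([ 1.10800113e+00,  3.14262108e-01, -4.80735126e-02,  1.21017441e+00,
        9.31713814e-06,  1.57082719e+00]), 'qvel': array([-0.00021527,  0.00236871,  0.00018266, -0.00103264, -0.00278179,
        0.00064751]), 'joint_torque': array([-5.27178599e-04, -5.39585102e+01,  3.39751947e+01,  1.93570572e-02,
       -1.04829536e-05,  4.59258189e-06]), 'tcp_pos': array([0.26761492, 0.53637928, 0.23041536]), 'tool_rot': array([ 2.29353033e-01,  9.73342926e-01, -8.32947262e-04, -2.01029972e-04]), 'wrist_force': array([0.43784881, 0.52211313, 0.02595079]), 'wrist_torque': array([0.02402411, 0.00649642, 0.01839111]), 'grip_force': 0.0, 'width': 0.08550601354263442} 0.0187
scene 588.5544012741741 [[ 0.657 -0.328  0.679 -0.431]
 [-0.754 -0.269  0.599 -0.894]
 [-0.014 -0.906 -0.424  0.752]
 [ 0.     0.     0.     1.   ]]
side 464.5279444919637 [[ 0.899 -0.278  0.339  0.187]
 [-0.438 -0.54   0.719 -0.765]
 [-0.017 -0.794 -0.607  0.751]
 [ 0.     0.     0.     1.   ]]
```

View pics/scene0.png

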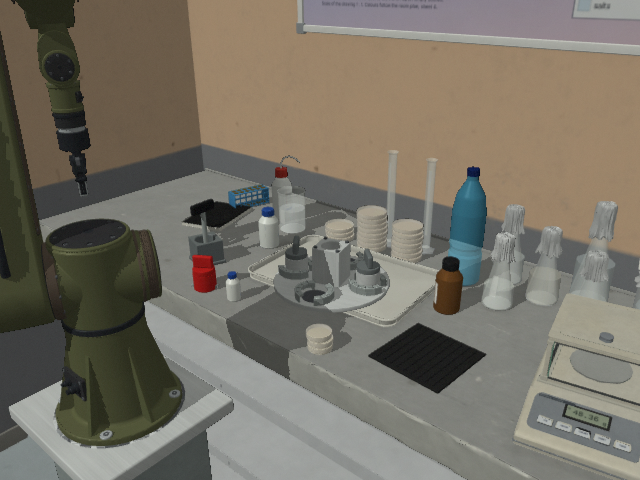

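View pics/side0.png

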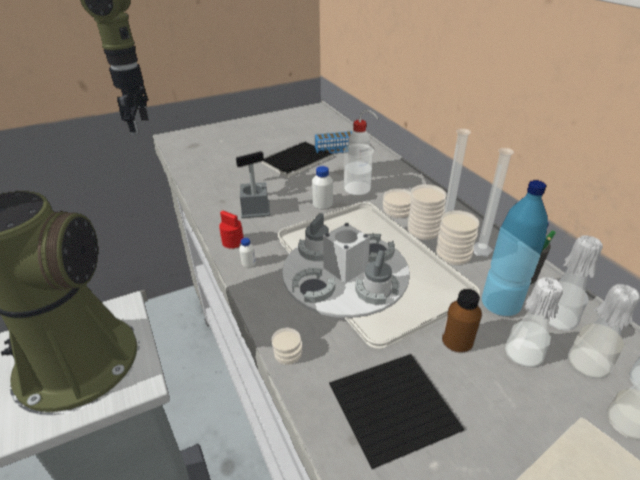

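The scene picture shows the rotor at (332,275) with buckets at (294,260) and (367,270), an empty front seat at (313,291), key in stand at (205,240), red look-alike at (204,273), and mat at (428,355). The side picture shows the bucket at (315,235) and (380,262), empty seat (315,288), hub (348,245), key (253,185), mat (396,408).

Run:
```python
from h import *
d=np.load('side0.npz'); P=d['P']; im=d['image']
def q(n,u,v): print(n,np.round(P[v,u],3))
for n,u,v in [('mat c',396,408),('mat L',331,380),('mat top',410,357),('mat R',462,427),('mat bot',375,464),('hubtop',348,233),('keybar',250,158),('standtop',247,190),('red',231,222),('drop',246,243),('stack',287,336),('reag',321,174),('brown',467,298),('mat2',298,157),('dishA',398,193),('dishB',427,190),('dishC',458,218),('disc',345,300)]: q(n,u,v)
H=(P[...,2]>.125)&(P[...,2]<.137)
ys,xs=np.where(H); 
n,l,st,ce=cv2.connectedComponentsWithStats(H.astype(np.uint8))
for i in range(1,n):
    if st[i,4]>15: p=P[l==i]; print(st[i],np.round(p.mean(0),3),np.round(np.ptp(p,axis=0),3))
# disc fit: points z .037-.043
D=(abs(P[...,2]-.04)<.004); D[:220]=0;D[330:]=0;D[:,:270]=0;D[:,420:]=0
p=P[D][:,:2]; c=cv2.minEnclosingCircle(p.astype(np.float32)); print('disc',c)
big=cv2.resize(im[200:320,260:430],None,fx=4.5,fy=4.5,interpolation=cv2.INTER_CUBIC); cv2.imwrite('pics/c1.png',big)
```

```text
mat c [ 0.515 -0.382  0.005]
mat L [ 0.44  -0.272 -0.   ]
mat top [ 0.603 -0.299  0.007]
mat R [ 0.597 -0.465  0.005]
mat bot [ 0.427 -0.454  0.006]
hubtop [ 0.615 -0.016  0.126]
keybar [0.514 0.353 0.174]
standtop [0.504 0.39  0.057]
red [0.406 0.224 0.076]
drop [0.412 0.125 0.073]
stack [ 0.394 -0.169  0.045]
reag [0.693 0.282 0.114]
brown [ 0.707 -0.313  0.136]
mat2 [0.757 0.596 0.012]
dishA [0.893 0.185 0.048]
dishB [0.894 0.062 0.122]
dishC [ 0.9   -0.059  0.105]
disc [ 0.548 -0.129  0.042]
[148  70 307  85 972] [0.875 0.834 0.131] [0.733 0.908 0.012]
[  0 104 118  22 399] [0.04  1.079 0.131] [0.384 0.024 0.012]
[350 133  19   7  86] [0.892 0.42  0.131] [0.058 0.041 0.012]
[344 144  30  16 171] [0.842 0.332 0.13 ] [0.092 0.093 0.01 ]
[464 158  30  22 139] [1.08  0.08  0.131] [0.009 0.119 0.012]
[249 169   5   5  18] [0.514 0.358 0.131] [0.013 0.009 0.01 ]
[504 182  22  16  98] [ 1.08  -0.052  0.131] [0.007 0.073 0.012]
[448 190  10   6  40] [0.934 0.011 0.131] [0.024 0.016 0.011]
[486 207  12   7  49] [ 0.963 -0.097  0.13 ] [0.02  0.022 0.012]
[545 207  48  30 223] [ 1.08  -0.21
[... 241 characters left out ...]
6] [ 0.981 -0.249  0.131] [0.009 0.009 0.01 ]
[600 240  40  30 227] [ 1.08  -0.353  0.131] [0.01  0.093 0.012]
[374 251  11  19 127] [ 0.622 -0.137  0.132] [0.043 0.042 0.012]
[492 256  44  21 213] [ 0.843 -0.287  0.131] [0.066 0.077 0.012]
[567 273  21   9  86] [ 0.943 -0.36   0.13 ] [0.028 0.029 0.012]
[458 289  22  18 296] [ 0.712 -0.311  0.134] [0.039 0.038 0.012]
[ 10 300  88  49 515] [ 0.009 -0.057  0.131] [0.143 0.093 0.012]
[525 301  14  15  68] [ 0.792 -0.386  0.132] [0.014 0.036 0.011]
[539 309  20  11  68] [ 0.811 -0.412  0.132] [0.04  0.017 0.012]
[601 317  26  14  86] [ 0.894 -0.478  0.133] [0.027 0.036 0.012]
disc ((0.6195942759513855, -0.03905326873064041), 0.2527002692222595)
```

View pics/c1.png

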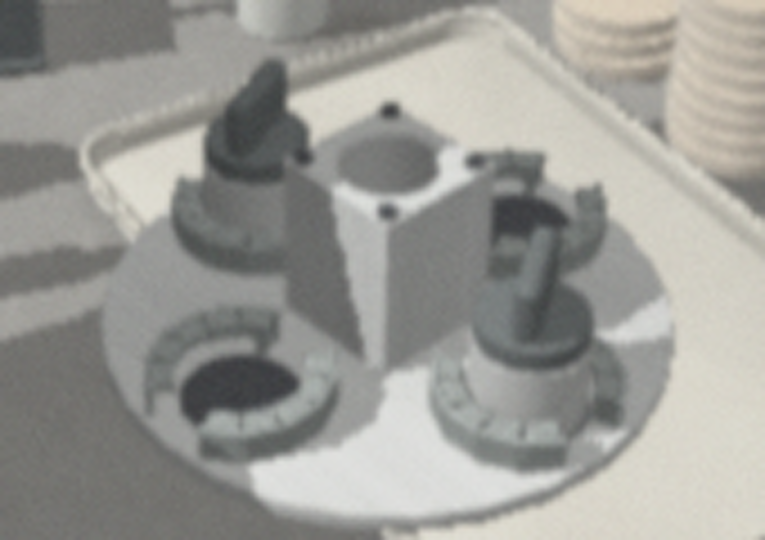

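The crop shows two buckets (left, by (255,150), and right, by (535,320)) and two empty seats; square hub centred near (388,160). Candidates for buckets: grey (315,235) and (380,262) in the side view, red look-alike at (231,230) — leave it. Moving above the rotor for a close look.

Call:
apply_moves:
  series: "0 0 0 0 0 -12 100;0 0 0 0 0 -15 100;0 0 0 -55.3 -36.9 -15 100;0 0 0 -55.3 -36.9 -15 100;0 0 0 -55.3 -36.9 -15 100;0 0 0 -55.3 -36.9 -15 100;0 0 0 -55.3 -36.9 -15 100;0 0 0 -55.3 -36.9 -15 100;0 0 0 -55.3 -36.9 -15 100;0 0 0 -55.3 -36.9 -15 100;0 0 0 -55.3 -36.9 -15 100;0 0 0 -55.3 -36.9 -15 100;0 0 0 -55.3 -36.9 -15 100;0 0 0 -55.3 -36.9 -15 100;0 0 0 -55.3 -36.9 -15 100;0 0 0 -55.3 -36.9 -15 100"
  squeeze: 40

```text
time: 2.1
tcp_pos: [0.5974, -0.0391, 0.3814]
tool_rot: [0.229, 0.974, 0.0, -0.0]
wrist_force: [0.2, 0.8, 0.5]
width: 0.0855
grip_force: 0.0
```

```bash
cat >> h.py <<'E'
from scipy.spatial.transform import Rotation as R
def yaw(): 
    y=R.from_quat(r.state()['tool_rot']).as_matrix()[:,1]; return np.degrees(np.arctan2(y[1],y[0]))
def go(p,yawdeg=None):
    "row to reach world p with tool y at yawdeg, tool down; mod 180"
    s=r.state(); M=R.from_quat(s['tool_rot']).as_matrix()
    Y=np.radians(yaw() if yawdeg is None else yawdeg); y=np.array([np.cos(Y),np.sin(Y),0]); z=np.array([0,0,-1.]); 
    best=None
    for sg in(1,-1):
        T=np.stack([np.cross(sg*y,z),sg*y,z],1); rv=np.degrees(R.from_matrix(M.T@T).as_rotvec())
        print('row rot',np.round(rv,1),'shift cm',np.round(M.T@(np.array(p)-s['tcp_pos'])*100,2))
def st():
    s=r.state(); print('t',round(s['time'],2),'tcp',np.round(s['tcp_pos'],4),'yaw',round(yaw(),1),'j',np.round(s['joint_pos'],2),'F',np.round(s['wrist_force'],1),'Tz',np.round(s['wrist_torque'],2),'w',round(s['width'],4),'g',round(s['grip_force'],1))
E
python3 - <<'E'
from h import *
st(); c=cap('wrist'); P=cloud(c); np.savez('w1.npz',P=P,image=c['image']); cv2.imwrite('pics/w1.png',c['image']); print(np.round(c['pose'],3),c['f'])
for lo,hi in((.120,.128),(.129,.140),(.055,.063)):
    H=((P[...,2]>lo)&(P[...,2]<hi)).astype(np.uint8)
    n,l,s_,ce=cv2.connectedComponentsWithStats(H)
    for i in range(1,n):
        if s_[i,4]>100:
            p=P[l==i]; print(lo,s_[i],np.round(p.mean(0),4),cv2.minAreaRect((p[:,:2]*1000).astype(np.float32)))
E
```

```text
t 2.1 tcp [ 0.5974 -0.0391  0.3814] yaw 63.6 j [-0.07  0.3   0.28  1.54  0.    0.4 ] F [0.2 0.8 0.5] Tz [-0.04  0.01  0.02] w 0.0855 g 0.0
[[ 0.446  0.855  0.266  0.529]
 [ 0.895 -0.425 -0.133 -0.006]
 [-0.     0.298 -0.955  0.524]
 [ 0.     0.     0.     1.   ]] 402.9700731188794
0.12 [300 194  51  23 107] [ 0.6161 -0.0437  0.1241] ((612.5267944335938, -42.137603759765625), (50.70002746582031, 20.866552352905273), 65.86724853515625)
0.12 [231 241  49  19 139] [ 0.6207 -0.1267  0.1241] ((621.075439453125, -127.28189086914062), (52.34269714355469, 4.620822429656982), 44.16847229003906)
0.12 [224 432  42  20 135] [ 0.8291 -0.2637  0.1236] ((830.9605712890625, -263.6670837402344), (55.899959564208984, 10.434741973876953), 87.45394134521484)
0.129 [378 104  53  35 824] [0.5711 0.06   0.1326] ((571.5269165039062, 60.50510787963867), (52.96379852294922, 13.813789367675781), 37.379512786865234)
0.129 [ 272  138  107  106 3593] [ 0.5972 -0.0353  0.1349] ((598.3674926757812, -35.7134895324707), (74.35855102539062, 74.10552978515625), 15.419927597045898)
0.129 [228 244  51  23 616] [ 0.6239 -0
[... 1416 characters left out ...]
59375, 20.804794311523438), (87.29022216796875, 32.92860412597656), 15.580963134765625)
0.055 [249 223  54  50 618] [ 0.6542 -0.1122  0.0593] ((655.0958862304688, -122.3115234375), (31.26496124267578, 86.1490249633789), 19.32988166809082)
0.055 [340 226  50  52 870] [ 0.7021 -0.0399  0.0593] ((702.2870483398438, -38.71393966674805), (86.9163589477539, 33.32363510131836), 15.644172668457031)
0.055 [363 355  65  36 381] [ 0.859  -0.0669  0.0584] ((867.8718872070312, -67.50399780273438), (88.65152740478516, 41.976654052734375), 80.06689453125)
0.055 [235 397  59  26 233] [ 0.8407 -0.2457  0.0591] ((846.2203369140625, -249.78689575195312), (82.47166442871094, 32.468505859375), 54.42103958129883)
```

View pics/w1.png

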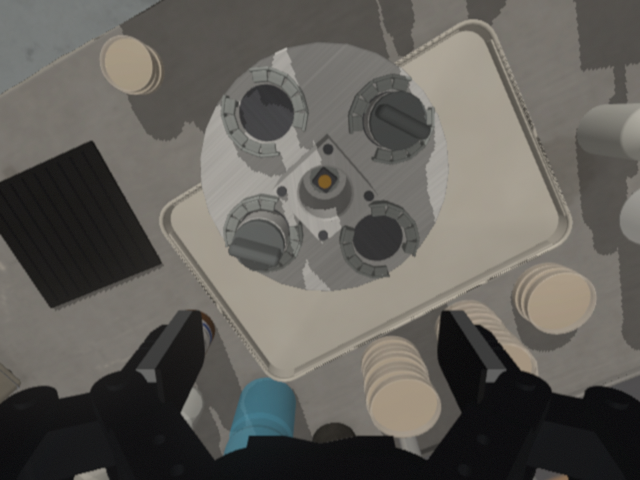

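The wrist view shows from above: bucket A's bar at (404,121), bucket B's bar at (255,250), empty seats at (266,112) and (378,240), the hub with the brass nut at (325,181), and the mat at left with corners (93,142), (161,264), (55,307). The close view confirms the choice. Sizes and heights agree (hub 74.3 mm, nut 22 mm, bars 53 x 14).

Run:
```python
from h import *
d=np.load('w1.npz');P=d['P'];im=d['image']
for u,v in((93,144),(159,263),(56,305)): print(np.round(P[v,u],4))
for f in('w1','side0'):
    d=np.load(f+'.npz');P=d['P'];im=d['image'].astype(int)
    m=(im.max(2)<60)&(abs(P[...,2]-.006)<.004)&(P[...,0]<.65)&(P[...,1]<-.25)
    n,l,s,ce=cv2.connectedComponentsWithStats(cv2.morphologyEx(m.astype(np.uint8),cv2.MORPH_CLOSE,np.ones((5,5)))); i=1+s[1:,4].argmax()
    p=P[(l==i)&m]; print(f,cv2.minAreaRect((p[:,:2]*1000).astype(np.float32)))
go([.6248,-.1318,.20],-42.8)
```

```text
[ 0.436  -0.2794  0.0052]
[ 0.6078 -0.2944  0.0034]
[ 0.596  -0.4603  0.0047]
w1 ((513.6083984375, -374.27825927734375), (181.44223022460938, 178.79483032226562), 85.9239273071289)
side0 ((513.8780517578125, -375.02325439453125), (178.81085205078125, 179.024169921875), 85.9427490234375)
row rot [  0.   -0.  106.4] shift cm [-6.57 -7.1  18.16]
row rot [  0.    0.  -73.6] shift cm [-6.57 -7.1  18.16]
```

Call:
apply_moves:
  series: "0 0 -73.6 -6.6 -7.1 14 45;0 0 -73.6 -6.6 -7.1 14 45;0 0 -73.6 -6.6 -7.1 14 45;0 0 -73.6 -6.6 -7.1 14 45;0 0 -73.6 -6.6 -7.1 14 45;0 0 -73.6 -6.6 -7.1 14 45;0 0 -73.6 -6.6 -7.1 14 45;0 0 -73.6 -6.6 -7.1 18 45;0 0 -73.6 -6.6 -7.1 18 45;0 0 -73.6 -6.6 -7.1 18 45"

```text
time: 3.4
tcp_pos: [0.6255, -0.1326, 0.2024]
tool_rot: [-0.4, 0.917, -0.0, 0.0]
wrist_force: [0.1, 0.5, -0.2]
width: 0.0387
grip_force: 0.0
```

Run:
```python
from h import *
st(); c=cap('wrist'); P=cloud(c)
H=((P[...,2]>.126)&(P[...,2]<.140)).astype(np.uint8)
n,l,s_,ce=cv2.connectedComponentsWithStats(H)
for i in range(1,n):
    if s_[i,4]>100:
        p=P[l==i]; print(s_[i],np.round(p.mean(0),4),cv2.minAreaRect((p[:,:2]*1000).astype(np.float32)))
go([.6248,-.1318,.107],137.2)
```

```text
t 3.4 tcp [ 0.6255 -0.1326  0.2024] yaw 137.1 j [-0.21  0.4   0.01  1.18  0.   -1.03] F [ 0.1  0.5 -0.2] Tz [ 0.04 -0.   -0.01] w 0.0387 g 0.0
[  0 115  10  48 308] [ 0.7047 -0.2921  0.1286] ((705.1497192382812, -292.4809265136719), (24.560714721679688, 4.8212175369262695), 34.990867614746094)
[ 310  207   25   91 2126] [ 0.6238 -0.1342  0.1326] ((624.9328002929688, -133.11224365234375), (52.585365295410156, 13.595026016235352), 47.662925720214844)
[ 408  256  147  112 5614] [ 0.5783 -0.0455  0.1343] ((586.3788452148438, -39.5310173034668), (48.80908203125, 75.45330810546875), 15.514860153198242)
[ 570  368   41   57 1287] [0.5645 0.0512 0.1316] ((565.4877319335938, 54.07748794555664), (37.27947235107422, 14.499678611755371), 36.74777603149414)
row rot [-0.1  0.1 -0.1] shift cm [0.01 0.17 9.59]
row rot [1.000e-01 1.000e-01 1.799e+02] shift cm [0.01 0.17 9.59]
```

Call:
apply_moves:
  series: "0 0 0 0 0 4 45;0 0 0 0 0 7 45;0 0 0 0 0 9.5 45;0 0 0 0 0 9.5 45;0 0 0 0 0 9.5 0;0 0 0 0 0 9.5 0;0 0 0 0 0 9.5 0;0 0 0 0 0 9.5 0;0 0 0 0 0 9.5 0;0 0 0 0 0 9.5 0"
  squeeze: 50

```text
time: 4.7
tcp_pos: [0.6264, -0.1333, 0.108]
tool_rot: [-0.399, 0.917, -0.001, 0.001]
wrist_force: [-1.3, 1.0, 6.9]
width: 0.0136
grip_force: 52.4
```

Call:
apply_moves:
  series: "0 0 -8 0 0 0 0;0 0 -16 0 0 0 0;0 0 -24 0 0 0 0;0 0 -32 0 0 0 0;0 0 -40 0 0 0 0;0 0 -48 0 0 0 0;0 0 -54 0 0 0 0;0 0 -58.5 0 0 0 0;0 0 -58.5 0 0 0 0;0 0 -58.5 0 0 0 0"

```text
time: 5.95
tcp_pos: [0.6273, -0.1336, 0.108]
tool_rot: [0.796, -0.605, 0.002, -0.001]
wrist_force: [2.7, -0.5, 6.5]
width: 0.0131
grip_force: 52.3
```

Run:
```python
from h import *
st()
```

```text
t 5.95 tcp [ 0.6273 -0.1336  0.108 ] yaw -164.5 j [-0.21  0.46 -0.13  0.98  0.   -2.05] F [ 2.7 -0.5  6.5] Tz [-0.04 -0.79 -0.06] w 0.0131 g 52.3
```

Call:
apply_moves:
  series: "0 0 0 0 0 -1 0;0 0 0 0 0 -2 0;0 0 0 0 0 -4 0;0 0 0 0 0 -6 0;0 0 0 0 0 -10 0;0 0 0 0 0 -13 0;0 0 0 0 0 -13 0;0 0 0 0 0 -13 0"

```text
time: 6.95
tcp_pos: [0.6244, -0.133, 0.2348]
tool_rot: [0.796, -0.605, -0.001, 0.001]
wrist_force: [-0.3, -0.5, -3.5]
width: 0.0129
grip_force: 51.1
```

Run:
```python
from h import *
st()
m=np.array([.5138,-.3747]); a=np.radians(86)
for k in(1,-1): q=m+k*.042*np.array([np.cos(a),np.sin(a)]); print(q); go([*q,.15],176)
for k in(1,-1): q=m+k*.042*np.array([-np.sin(a),np.cos(a)]); print(q); go([*q,.15],176)
```

```text
t 6.95 tcp [ 0.6244 -0.133   0.2348] yaw -164.4 j [-0.21  0.39  0.07  1.25 -0.   -2.05] F [-0.3 -0.5 -3.5] Tz [-0.    0.04 -0.01] w 0.0129 g 51.1
[ 0.51672977 -0.33280231]
row rot [ 0.1  0.  19.6] shift cm [16.36 15.72  8.5 ]
row rot [  -0.     0.2 -160.4] shift cm [16.36 15.72  8.5 ]
[ 0.51087023 -0.41659769]
row rot [ 0.1  0.  19.6] shift cm [24.27 18.54  8.5 ]
row rot [  -0.     0.2 -160.4] shift cm [24.27 18.54  8.5 ]
[ 0.47190231 -0.37177023]
row rot [ 0.1  0.  19.6] shift cm [18.91 21.09  8.51]
row rot [  -0.     0.2 -160.4] shift cm [18.91 21.09  8.51]
[ 0.55569769 -0.37762977]
row rot [ 0.1  0.  19.6] shift cm [21.72 13.17  8.49]
row rot [  -0.     0.2 -160.4] shift cm [21.72 13.17  8.49]
```

Call:
apply_moves:
  series: "0 0 19.6 24.3 18.5 0 0;0 0 19.6 24.3 18.5 0 0;0 0 19.6 24.3 18.5 0 0;0 0 19.6 24.3 18.5 0 0;0 0 19.6 24.3 18.5 0 0;0 0 19.6 24.3 18.5 0 0;0 0 19.6 24.3 18.5 8 0;0 0 19.6 24.3 18.5 13 0;0 0 19.6 24.3 18.5 14.5 0;0 0 19.6 24.3 18.5 15.5 0;0 0 19.6 24.3 18.5 15.5 0;0 0 19.6 24.3 18.5 15.5 0"

```text
time: 8.45
tcp_pos: [0.5134, -0.4174, 0.0827]
tool_rot: [-0.682, 0.731, -0.001, 0.0]
wrist_force: [0.6, 0.1, -2.2]
width: 0.0134
grip_force: 50.7
```

Run:
```python
from h import *
st()
```

```text
t 8.45 tcp [ 0.5134 -0.4174  0.0827] yaw 176.0 j [-0.68  0.51 -0.1   0.96  0.   -2.18] F [ 0.6  0.1 -2.2] Tz [ 0.02  0.   -0.  ] w 0.0134 g 50.7
```

Call:
apply_moves:
  series: "0 0 0 0 0 0.4 0;0 0 0 0 0 0.7 0;0 0 0 0 0 0.8 0;0 0 0 0 0 0.9 0;0 0 0 0 0 0.9 0;0 0 0 0 0 0.9 0"

```text
time: 9.2
tcp_pos: [0.5126, -0.4174, 0.0741]
tool_rot: [-0.682, 0.732, -0.001, -0.0]
wrist_force: [-3.7, 1.2, 7.6]
width: 0.0129
grip_force: 52.4
```

Contact. Release and back off, then head over bucket A.

Call:
apply_moves:
  series: "0 0 0 0 0 0 45;0 0 0 0 0 0 45;0 0 0 0 0 0 45;0 0 0 0 0 -4 45;0 0 0 0 0 -10 45;0 0 0 0 0 -16 45;0 0 0 0 0 -20 45;0 0 0 0 0 -20 45"

```text
time: 10.2
tcp_pos: [0.5141, -0.4183, 0.2767]
tool_rot: [-0.682, 0.731, -0.004, 0.001]
wrist_force: [0.8, -0.2, 1.2]
width: 0.0383
grip_force: 0.0
```

Run:
```python
from h import *
st(); c=cap('wrist'); P=cloud(c)
H=((P[...,2]>.09)&(P[...,2]<.106)).astype(np.uint8)
n,l,s_,ce=cv2.connectedComponentsWithStats(H)
for i in range(1,n):
    if s_[i,4]>200:
        p=P[l==i]; print(s_[i],np.round(p.mean(0),4),cv2.minAreaRect((p[:,:2]*1000).astype(np.float32)))
go([.5716,.0605,.25],127.4)
```

```text
t 10.2 tcp [ 0.5141 -0.4183  0.2767] yaw 176.0 j [-0.68  0.42  0.21  1.35  0.   -2.18] F [ 0.8 -0.2  1.2] Tz [ 0.04 -0.06 -0.05] w 0.0383 g 0.0
[ 316  178   17   65 1052] [ 0.5124 -0.4198  0.0985] ((512.5820922851562, -418.1553039550781), (54.36668395996094, 13.473631858825684), 86.36764526367188)
[  79  310   71   61 1793] [ 0.7043 -0.3202  0.0981] ((711.0135498046875, -312.92950439453125), (51.330387115478516, 62.93830490112305), 44.259403228759766)
[  0 371  11  44 323] [ 0.8318 -0.26    0.0949] ((833.810302734375, -257.83746337890625), (47.835166931152344, 8.603879928588867), 76.8383560180664)
row rot [-0.2 -0.  48.6] shift cm [-48.11  -2.47   2.31]
row rot [   0.    -0.2 -131.4] shift cm [-48.11  -2.47   2.31]
```

Call:
apply_moves:
  series: "0 0 48.6 -48.1 -2.5 0 45;0 0 48.6 -48.1 -2.5 0 45;0 0 48.6 -48.1 -2.5 0 45;0 0 48.6 -48.1 -2.5 0 45;0 0 48.6 -48.1 -2.5 0 45;0 0 48.6 -48.1 -2.5 0 45;0 0 48.6 -48.1 -2.5 0 45;0 0 48.6 -48.1 -2.5 4 45;0 0 48.6 -48.1 -2.5 7 45;0 0 48.6 -48.1 -2.5 7 45;0 0 48.6 -48.1 -2.5 7 45;0 0 48.6 -48.1 -2.5 7 45"

```text
time: 11.75
tcp_pos: [0.5719, 0.0604, 0.2037]
tool_rot: [-0.32, 0.947, -0.0, 0.001]
wrist_force: [-0.0, 0.1, -0.5]
width: 0.0382
grip_force: 0.0
```

Run:
```python
from h import *
st(); c=cap('wrist'); P=cloud(c)
H=((P[...,2]>.126)&(P[...,2]<.140)).astype(np.uint8)
n,l,s_,ce=cv2.connectedComponentsWithStats(H)
for i in range(1,n):
    if s_[i,4]>200:
        p=P[l==i]; print(s_[i],np.round(p.mean(0),4),cv2.minAreaRect((p[:,:2]*1000).astype(np.float32)))
go([.5716,.0605,.107],127.4)
```

```text
t 11.75 tcp [0.5719 0.0604 0.2037] yaw 127.3 j [ 0.11  0.28 -0.16  1.13 -0.   -0.55] F [-0.   0.1 -0.5] Tz [-0.02 -0.02  0.01] w 0.0382 g 0.0
[   64    94   175   181 13538] [ 0.5966 -0.0376  0.1345] ((598.8756713867188, -36.064422607421875), (75.10167694091797, 74.85598754882812), 15.524422645568848)
[ 310  205   25   91 2129] [0.57   0.0589 0.1325] ((571.31494140625, 59.764739990234375), (52.54510498046875, 13.850873947143555), 37.923553466796875)
row rot [-0.1  0.1 -0.1] shift cm [0.04 0.04 9.67]
row rot [2.000e-01 1.000e-01 1.799e+02] shift cm [0.04 0.04 9.67]
```

Call:
apply_moves:
  series: "0 0 0 0 0 4 45;0 0 0 0 0 7 45;0 0 0 0 0 9.6 45;0 0 0 0 0 9.6 45;0 0 0 0 0 9.6 0;0 0 0 0 0 9.6 0;0 0 0 0 0 9.6 0;0 0 0 0 0 9.6 0;0 0 0 0 0 9.6 0;0 0 0 0 0 9.6 0"

```text
time: 13.05
tcp_pos: [0.5723, 0.0612, 0.108]
tool_rot: [-0.32, 0.947, -0.0, 0.001]
wrist_force: [-1.2, 0.1, 6.4]
width: 0.013
grip_force: 52.6
```

Call:
apply_moves:
  series: "0 0 -8 0 0 0 0;0 0 -16 0 0 0 0;0 0 -24 0 0 0 0;0 0 -32 0 0 0 0;0 0 -40 0 0 0 0;0 0 -48 0 0 0 0;0 0 -56 0 0 0 0;0 0 -62 0 0 0 0;0 0 -68 0 0 0 0;0 0 -68 0 0 0 0;0 0 -68 0 0 0 0"

```text
time: 14.42
tcp_pos: [0.5726, 0.0616, 0.108]
tool_rot: [0.795, -0.606, 0.001, -0.001]
wrist_force: [0.5, 1.0, 5.6]
width: 0.0128
grip_force: 52.4
```

Run:
```python
from h import *
st()
```

```text
t 14.43 tcp [0.5726 0.0616 0.108 ] yaw -164.6 j [ 0.11  0.34 -0.3   0.93  0.   -1.73] F [0.5 1.  5.6] Tz [0.3  0.01 0.04] w 0.0128 g 52.4
```

Call:
apply_moves:
  series: "0 0 0 0 0 -1 0;0 0 0 0 0 -2 0;0 0 0 0 0 -4 0;0 0 0 0 0 -6 0;0 0 0 0 0 -10 0;0 0 0 0 0 -15 0;0 0 0 0 0 -17 0;0 0 0 0 0 -17 0"

```text
time: 15.42
tcp_pos: [0.5721, 0.0612, 0.2785]
tool_rot: [0.795, -0.606, 0.001, -0.001]
wrist_force: [-0.6, 0.2, -1.7]
width: 0.0132
grip_force: 51.3
```

Run:
```python
from h import *
st(); go([.5168,-.332,.0755],176)
```

```text
t 15.43 tcp [0.5721 0.0612 0.2785] yaw -164.6 j [ 0.11  0.25 -0.03  1.29 -0.   -1.73] F [-0.6  0.2 -1.7] Tz [-0.01 -0.05  0.02] w 0.0132 g 51.3
row rot [-0.2 -0.  19.4] shift cm [36.43 15.84 20.27]
row rot [   0.    -0.3 -160.6] shift cm [36.43 15.84 20.27]
```

Call:
apply_moves:
  series: "0 0 19.4 36.4 15.8 0 0;0 0 19.4 36.4 15.8 0 0;0 0 19.4 36.4 15.8 0 0;0 0 19.4 36.4 15.8 0 0;0 0 19.4 36.4 15.8 0 0;0 0 19.4 36.4 15.8 0 0;0 0 19.4 36.4 15.8 0 0;0 0 19.4 36.4 15.8 0 0;0 0 19.4 36.4 15.8 6 0;0 0 19.4 36.4 15.8 12 0;0 0 19.4 36.4 15.8 17 0;0 0 19.4 36.4 15.8 19 0;0 0 19.4 36.4 15.8 19.5 0;0 0 19.4 36.4 15.8 19.8 0;0 0 19.4 36.4 15.8 20.1 0;0 0 19.4 36.4 15.8 20.4 0;0 0 19.4 36.4 15.8 20.4 0;0 0 19.4 36.4 15.8 20.4 0"

```text
time: 17.68
tcp_pos: [0.5163, -0.3321, 0.0743]
tool_rot: [-0.682, 0.731, -0.001, 0.001]
wrist_force: [-1.5, 1.5, 6.9]
width: 0.0131
grip_force: 52.5
```

Run:
```python
from h import *
st()
```

```text
t 17.68 tcp [ 0.5163 -0.3321  0.0743] yaw 176.0 j [-0.57  0.44 -0.24  0.89  0.   -2.07] F [-1.5  1.5  6.9] Tz [ 0.43  0.35 -0.07] w 0.0131 g 52.5
```

Call:
apply_moves:
  series: "0 0 0 0 0 0 45;0 0 0 0 0 0 45;0 0 0 0 0 0 45;0 0 0 0 0 -4 45;0 0 0 0 0 -10 45;0 0 0 0 0 -16 45;0 0 0 0 0 -22 45;0 0 0 0 0 -26 45;0 0 0 0 0 -26 45"

```text
time: 18.8
tcp_pos: [0.5168, -0.3328, 0.3364]
tool_rot: [-0.682, 0.731, -0.003, 0.001]
wrist_force: [0.0, -0.2, -0.0]
width: 0.0389
grip_force: 0.0
```

Run:
```python
from h import *
st(); c=cap('wrist'); P=cloud(c)
H=((P[...,2]>.09)&(P[...,2]<.106)).astype(np.uint8)
n,l,s_,ce=cv2.connectedComponentsWithStats(H)
for i in range(1,n):
    if s_[i,4]>200:
        p=P[l==i]; print(s_[i],np.round(p.mean(0),4),cv2.minAreaRect((p[:,:2]*1000).astype(np.float32)))
d=np.load('side0.npz');P=d['P'][140:230,220:285]
for lo,hi in((.165,.185),(.065,.073)):
    p=P[(P[...,2]>lo)&(P[...,2]<hi)]; print(len(p),p.mean(0),cv2.minAreaRect((p[:,:2]*1000).astype(np.float32)))
go([.45,.33,.34],90)
```

```text
t 18.8 tcp [ 0.5168 -0.3328  0.3364] yaw 176.0 j [-0.57  0.32  0.2   1.44 -0.   -2.07] F [ 0.  -0.2 -0. ] Tz [-0.03  0.04  0.02] w 0.0389 g 0.0
[313  72  16  63 917] [ 0.5126 -0.4187  0.0987] ((512.4209594726562, -417.9344787597656), (53.30632019042969, 13.446270942687988), 85.60494232177734)
[  0 132  32  49 746] [ 0.7984 -0.3919  0.0977] ((803.6629028320312, -390.4437561035156), (45.405792236328125, 23.826082229614258), 83.70398712158203)
[315 168  15  56 777] [ 0.5166 -0.3343  0.0985] ((516.9550170898438, -333.0530700683594), (53.26352310180664, 13.633136749267578), 86.32354736328125)
[  95  203   65   61 1509] [ 0.7028 -0.3146  0.098 ] ((710.6505737304688, -310.19720458984375), (53.29315185546875, 63.37943649291992), 27.587129592895508)
[  0 248  32  66 723] [ 0.8345 -0.2716  0.097 ] ((839.4901733398438, -264.8772277832031), (72.30961608886719, 22.806699752807617), 86.30093383789062)
[   0  404   51   59 1792] [ 0.8842 -0.0897  0.1019] ((898.814453125, -87.01270294189453), (79.89115142822266, 52.15174102783203), 32.400123596191406)
[255 411  47  28 447] [ 0.5866 -0.0735  0.0978] ((581.1343994140625, -70.02776336669922), (30.258394241333008, 58.774112701416016), 62.17351150512695)
195 [0.51359716 0.35688151 0.17423111] ((513.5149536132812, 359.8468322753906), (78.34077453613281, 20.088329315185547), 1.4397672414779663)
288 [0.49663167 0.33888465 0.06958467] ((475.7491149902344, 304.1297302246094), (221.98651123046875, 91.37002563476562), 56.17823028564453)
row rot [-0.2  0.  86. ] shift cm [-65.6   11.22  -0.75]
row rot [ -0.1  -0.2 -94. ] shift cm [-65.6   11.22  -0.75]
```

Call:
apply_moves:
  series: "0 0 86 -68.9 5.1 -1 45;0 0 86 -68.9 5.1 -1 45;0 0 86 -68.9 5.1 -1 45;0 0 86 -68.9 5.1 -1 45;0 0 86 -68.9 5.1 -1 45;0 0 86 -68.9 5.1 -1 45;0 0 86 -68.9 5.1 -1 45;0 0 86 -68.9 5.1 -1 45;0 0 86 -68.9 5.1 -1 45;0 0 86 -68.9 5.1 -1 45;0 0 86 -68.9 5.1 -1 45;0 0 86 -68.9 5.1 -1 45;0 0 86 -68.9 5.1 -1 45;0 0 86 -68.9 5.1 -1 45;0 0 86 -68.9 5.1 -1 45;0 0 86 -68.9 5.1 -1 45"

```text
time: 20.85
tcp_pos: [0.5129, 0.358, 0.3426]
tool_rot: [0.001, 1.0, 0.0, 0.0]
wrist_force: [0.0, -0.8, 0.4]
width: 0.0383
grip_force: 0.0
```

Run:
```python
from h import *
st(); c=cap('wrist'); P=cloud(c); np.savez('w2.npz',P=P,image=c['image'])
cv2.imwrite('pics/w2.png',c['image'])
for lo,hi in((.160,.190),(.066,.074)):
    H=((P[...,2]>lo)&(P[...,2]<hi)).astype(np.uint8)
    n,l,s_,ce=cv2.connectedComponentsWithStats(H)
    for i in range(1,n):
        if s_[i,4]>200:
            p=P[l==i]; print(s_[i],np.round(p.mean(0),4),np.round(np.nanmedian(p[:,2]),4),cv2.minAreaRect((p[:,:2]*1000).astype(np.float32)))
```

```text
t 20.85 tcp [0.5129 0.358  0.3426] yaw 89.9 j [ 0.61  0.35  0.25  1.47 -0.    0.61] F [ 0.  -0.8  0.4] Tz [ 0.02 -0.05  0.  ] w 0.0383 g 0.0
[ 316  161   24  101 1945] [0.5109 0.3624 0.1781] 0.1787 ((513.8567504882812, 362.6229248046875), (79.86116790771484, 16.02619743347168), 3.1615548133850098)
[ 280  141   93   92 2715] [0.5078 0.3614 0.0696] 0.0696 ((512.5952758789062, 361.8150329589844), (76.13042449951172, 76.41666412353516), 70.3937759399414)
[268 412  64  24 280] [0.8044 0.331  0.07  ] 0.07 ((810.652587890625, 329.996337890625), (80.56523132324219, 30.746232986450195), 87.27755737304688)
```

View pics/w2.png

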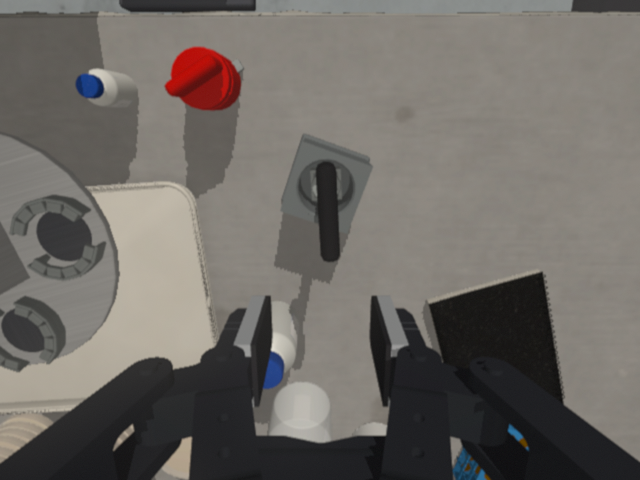

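The view shows the key's bar from (325,165) to (330,258) over the grey stand (325,180), the red look-alike at (205,78), the dropper at (92,85); the mat look-alike is at lower right (500,330).

Call:
apply_moves:
  series: "0 0 -3.3 -0.1 0.46 6 45;0 0 -3.3 -0.1 0.46 12 45;0 0 -3.3 -0.1 0.46 16 45;0 0 -3.3 -0.1 0.46 19.3 45;0 0 -3.3 -0.1 0.46 19.3 45;0 0 -3.3 -0.1 0.46 19.3 45;0 0 -3.3 -0.1 0.46 19.3 0;0 0 -3.3 -0.1 0.46 19.3 0;0 0 -3.3 -0.1 0.46 19.3 0;0 0 -3.3 -0.1 0.46 19.3 0;0 0 -3.3 -0.1 0.46 19.3 0;0 0 -3.3 -0.1 0.46 19.3 0"
  squeeze: 60

```text
time: 22.4
tcp_pos: [0.5148, 0.3642, 0.1515]
tool_rot: [-0.029, 1.0, 0.001, 0.002]
wrist_force: [-0.4, -0.7, 7.5]
width: 0.0149
grip_force: 59.6
```

Run:
```python
from h import *
st()
```

```text
t 22.4 tcp [0.5148 0.3642 0.1515] yaw 93.3 j [ 0.62  0.41 -0.1   1.06 -0.    0.56] F [-0.4 -0.7  7.5] Tz [-0.3   0.05 -0.03] w 0.0149 g 59.6
```

Call:
apply_moves:
  series: "0 0 0 0 0 -1 0;0 0 0 0 0 -3 0;0 0 0 0 0 -6 0;0 0 0 0 0 -10 0;0 0 0 0 0 -14 0;0 0 0 0 0 -18 0;0 0 0 0 0 -19 0;0 0 0 0 0 -19 0;0 0 0 0 0 -19 0"

```text
time: 23.52
tcp_pos: [0.5129, 0.3633, 0.3371]
tool_rot: [-0.029, 1.0, -0.001, -0.001]
wrist_force: [-0.6, 0.1, -3.5]
width: 0.0151
grip_force: 58.7
```

Run:
```python
from h import *
st(); c=cap('side'); cv2.imwrite('pics/s2.png',cv2.resize(c['image'][80:340,180:460],None,fx=2.2,fy=2.2,interpolation=cv2.INTER_CUBIC)); go([.5985,-.0358,.340],-64.5)
```

```text
t 23.52 tcp [0.5129 0.3633 0.3371] yaw 93.3 j [0.62 0.36 0.26 1.47 0.   0.56] F [-0.6  0.1 -3.5] Tz [-0.05 -0.02 -0.05] w 0.0151 g 58.7
row rot [-3.000e-01  1.000e-01  1.578e+02] shift cm [ -6.26 -40.33  -0.24]
row rot [ -0.1  -0.2 -22.2] shift cm [ -6.26 -40.33  -0.24]
```

View pics/s2.png

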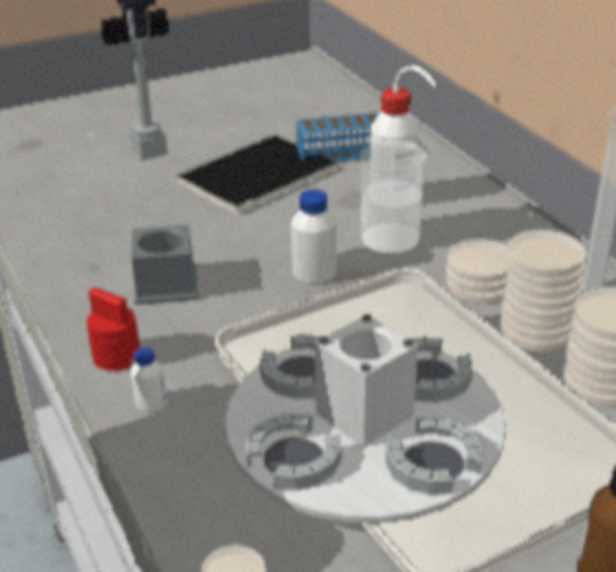

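The view shows the key lifted clear and hanging upright (rod (140,80), socket (150,140)), all four seats empty and the bystanders in place. Carry over the hub.

Call:
apply_moves:
  series: "0 0 10 -0.5 -3 0 0;0 0 20 -1 -6 0 0;0 0 30 -1.5 -9 0 0;0 0 40 -2 -12 0 0;0 0 50 -2.5 -15 0 0;0 0 60 -3 -18 0 0;0 0 70 -3.5 -21 0 0;0 0 80 -4 -24 0 0;0 0 90 -4.5 -28 0 0;0 0 100 -5 -32 0 0;0 0 110 -5.5 -36 0 0;0 0 120 -6.3 -40.3 0 0;0 0 130 -6.3 -40.3 0 0;0 0 140 -6.3 -40.3 0 0;0 0 150 -6.3 -40.3 0 0;0 0 157.8 -6.3 -40.3 0 0;0 0 157.8 -6.3 -40.3 0 0;0 0 157.8 -6.3 -40.3 0 0"

```text
time: 25.82
tcp_pos: [0.5993, -0.035, 0.3385]
tool_rot: [0.975, 0.222, -0.001, -0.0]
wrist_force: [-0.0, 0.2, -4.3]
width: 0.0151
grip_force: 59.3
```

Run:
```python
from h import *
st(); go([.5985,-.0358,.300],-64.5)
c=cap('wrist'); P=cloud(c); cv2.imwrite('pics/w3.png',c['image'])
H=((P[...,2]>.128)&(P[...,2]<.142)).astype(np.uint8)
n,l,s_,ce=cv2.connectedComponentsWithStats(H)
for i in range(1,n):
    if s_[i,4]>200: p=P[l==i]; print(s_[i],np.round(p.mean(0),4),cv2.minAreaRect((p[:,:2]*1000).astype(np.float32)))
```

```text
t 25.82 tcp [ 0.5993 -0.035   0.3385] yaw -64.4 j [-0.06  0.3   0.18  1.45  0.    2.64] F [-0.   0.2 -4.3] Tz [-0.02 -0.   -0.01] w 0.0151 g 59.3
row rot [-0.   0.1  0.1] shift cm [-0.1   0.04  3.85]
row rot [-1.000e-01 -1.000e-01 -1.799e+02] shift cm [-0.1   0.04  3.85]
[ 273  153   98   97 3564] [ 0.6075 -0.0311  0.1351] ((598.9419555664062, -35.652015686035156), (74.53618621826172, 74.26942443847656), 15.45943832397461)
[626 197  14  38 385] [ 0.7079 -0.293   0.1327] ((707.7298583984375, -293.92999267578125), (33.866310119628906, 10.970452308654785), 34.15687942504883)
```

View pics/w3.png

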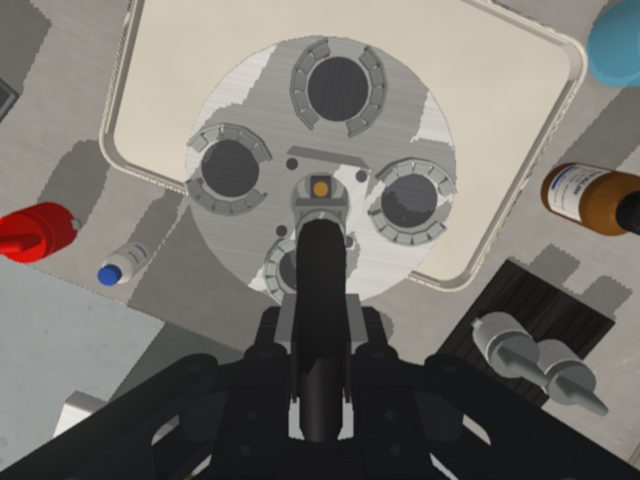

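The view shows the key held over the hub with its socket at about (320,205), just below the brass nut at (321,189); both buckets stand on the mat at (505,345) and (565,380).

Run:
```python
from h import *
c=cap('wrist'); P=cloud(c); s=r.state(); M=R.from_quat(s['tool_rot']).as_matrix()
L=(P-s['tcp_pos'])@M*1000   # tool coords mm
m=(P[...,2]>.18)&(P[...,2]<.26)&(np.hypot(L[...,0],L[...,1])<45)
for a in range(75,160,8):
    q=L[m&(L[...,2]>a)&(L[...,2]<a+8)]
    if len(q)>5: print(a,len(q),'x',q[:,0].min().round(1),q[:,0].max().round(1),'y',np.percentile(q[:,1],[1,50,99]).round(1))
v,u=np.where(m); print(u.min(),u.max(),v.min(),v.max())
```

```text
99 326 x -3.1 16.8 y [-15.1  -1.5  15.7]
107 229 x -16.0 17.3 y [-16.3   0.4  16.1]
115 491 x -15.9 17.9 y [-16.6   0.4  17.3]
123 122 x 8.2 17.9 y [-16.4   1.1  16.9]
131 126 x 5.8 17.9 y [-16.2  -0.3  16.5]
139 17 x 7.0 17.5 y [-16.2   1.1  13.4]
294 345 198 254
```

Call:
apply_moves:
  series: "0 0 0 -0.14 0.04 2 0;0 0 0 -0.14 0.04 5 0;0 0 0 -0.14 0.04 5 0;0 0 0 -0.14 0.04 6.5 0;0 0 0 -0.14 0.04 7.5 0;0 0 0 -0.14 0.04 8.5 0;0 0 0 -0.14 0.04 9.5 0;0 0 0 -0.14 0.04 10.5 0;0 0 0 -0.14 0.04 11.5 0;0 0 0 -0.14 0.04 12 0;0 0 0 -0.14 0.04 12.3 0;0 0 0 -0.14 0.04 12.3 0"

```text
time: 27.42
tcp_pos: [0.5985, -0.036, 0.2163]
tool_rot: [0.975, 0.221, 0.0, 0.0]
wrist_force: [-0.1, -0.0, -3.7]
width: 0.0149
grip_force: 59.3
```

Run:
```python
from h import *
st()
```

```text
t 27.43 tcp [ 0.5985 -0.036   0.2163] yaw -64.5 j [-0.06  0.32 -0.07  1.18 -0.    2.64] F [-0.1 -0.  -3.7] Tz [-0.01  0.08 -0.02] w 0.0149 g 59.3
```

Call:
apply_moves:
  series: "0 0 0 0 0 0.6 0;0 0 0 0 0 1.0 0;0 0 0 0 0 1.4 0;0 0 0 0 0 1.7 0;0 0 0 0 0 2.0 0;0 0 0 0 0 2.3 0;0 0 0 0 0 2.6 0;0 0 0 0 0 2.9 0;0 0 0 0 0 2.9 0;0 0 0 0 0 2.9 0"

```text
time: 28.68
tcp_pos: [0.5986, -0.036, 0.1874]
tool_rot: [0.975, 0.221, 0.0, 0.0]
wrist_force: [0.6, -1.7, -2.9]
width: 0.0151
grip_force: 59.4
```

Run:
```python
from h import *
st()
```

```text
t 28.68 tcp [ 0.5986 -0.036   0.1874] yaw -64.5 j [-0.06  0.33 -0.12  1.12  0.    2.64] F [ 0.6 -1.7 -2.9] Tz [-0.01  0.02  0.01] w 0.0151 g 59.4
```

Call:
apply_moves:
  series: "0 0 0 0 0 0.2 0;0 0 -8 0 0 0.2 0;0 0 -16 0 0 0.2 0;0 0 -24 0 0 0.2 0;0 0 -32 0 0 0.2 0;0 0 -40 0 0 0.2 0;0 0 -48 0 0 0.2 0;0 0 -56 0 0 0.2 0;0 0 -64 0 0 0.2 0;0 0 -72 0 0 0.2 0;0 0 -80 0 0 0.2 0;0 0 -88 0 0 0.2 0;0 0 -96 0 0 0.2 0;0 0 -104 0 0 0.2 0;0 0 -112 0 0 0.2 0;0 0 -120 0 0 0.2 0;0 0 -120 0 0 0.2 0"

```text
time: 30.8
tcp_pos: [0.599, -0.0355, 0.1853]
tool_rot: [0.297, 0.955, 0.001, 0.0]
wrist_force: [1.7, 1.3, -6.2]
width: 0.015
grip_force: 59.1
```

Run:
```python
from h import *
st()
```

```text
t 30.8 tcp [ 0.599  -0.0355  0.1853] yaw 55.4 j [-0.06  0.33 -0.12  1.11  0.    0.54] F [ 1.7  1.3 -6.2] Tz [ 0.62 -0.6  -0.03] w 0.015 g 59.1
```

Call:
apply_moves:
  series: "0 0 -8 0 0 0 0;0 0 -16 0 0 0 0;0 0 -24 0 0 0 0;0 0 -32 0 0 0 0;0 0 -40 0 0 0 0;0 0 -48 0 0 0 0;0 0 -56 0 0 0 0;0 0 -64 0 0 0 0;0 0 -72 0 0 0 0;0 0 -80 0 0 0 0;0 0 -88 0 0 0 0;0 0 -96 0 0 0 0;0 0 -102 0 0 0 0;0 0 -108 0 0 0 0;0 0 -108 0 0 0 0"

```text
time: 32.67
tcp_pos: [0.5984, -0.0353, 0.1853]
tool_rot: [-0.597, 0.802, 0.001, 0.0]
wrist_force: [0.7, 3.2, -3.6]
width: 0.0147
grip_force: 59.3
```

Run:
```python
from h import *
st()
```

```text
t 32.67 tcp [ 0.5984 -0.0353  0.1853] yaw 163.3 j [-0.06  0.33 -0.13  1.11  0.   -1.34] F [ 0.7  3.2 -3.6] Tz [ 1.1  -0.12 -0.08] w 0.0147 g 59.3
```

Call:
apply_moves:
  series: "0 0 -3 0 0 0 0;0 0 -6 0 0 0 0;0 0 -9 0 0 0 0;0 0 -11 0 0 0 0;0 0 -11 0 0 0 0"

```text
time: 33.3
tcp_pos: [0.5984, -0.0355, 0.1853]
tool_rot: [-0.672, 0.741, 0.0, 0.0]
wrist_force: [0.1, 3.6, -3.7]
width: 0.0151
grip_force: 59.4
```

Run:
```python
from h import *
st()
```

```text
t 33.3 tcp [ 0.5984 -0.0355  0.1853] yaw 174.4 j [-0.06  0.33 -0.13  1.11  0.   -1.53] F [ 0.1  3.6 -3.7] Tz [ 1.37 -0.   -0.21] w 0.0151 g 59.4
```

Call:
apply_moves:
  series: "0 0 -2 0 0 0 0;0 0 -4 0 0 0 0;0 0 -4 0 0 0 0"

```text
time: 33.67
tcp_pos: [0.5985, -0.0361, 0.1853]
tool_rot: [-0.697, 0.717, -0.0, 0.0]
wrist_force: [-0.1, 3.5, -3.9]
width: 0.0151
grip_force: 61.2
```

Run:
```python
from h import *
st()
```

```text
t 33.67 tcp [ 0.5985 -0.0361  0.1853] yaw 178.4 j [-0.06  0.33 -0.13  1.11 -0.   -1.6 ] F [-0.1  3.5 -3.9] Tz [ 1.21 -0.12 -0.89] w 0.0151 g 61.2
```

Call:
apply_moves:
  series: "0 0 -2 0 0 0 0;0 0 -3 0 0 0 0;0 0 -3 0 0 0 0"

```text
time: 34.05
tcp_pos: [0.5986, -0.0361, 0.1853]
tool_rot: [0.716, -0.698, 0.0, 0.0]
wrist_force: [1.9, 2.6, -2.9]
width: 0.015
grip_force: 67.7
```

Run:
```python
from h import *
st()
```

```text
t 34.05 tcp [ 0.5986 -0.0361  0.1853] yaw -178.5 j [-0.06  0.33 -0.13  1.11 -0.   -1.66] F [ 1.9  2.6 -2.9] Tz [ 1.02 -0.22 -1.4 ] w 0.015 g 67.7
```

Call:
apply_moves:
  series: "0 0 5 0 0 0 0;0 0 11 0 0 0 0;0 0 15 0 0 0 0;0 0 15 0 0 0 0"

```text
time: 34.55
tcp_pos: [0.5983, -0.0363, 0.1853]
tool_rot: [-0.62, 0.785, -0.0, -0.001]
wrist_force: [-0.8, -0.3, -4.3]
width: 0.0152
grip_force: 59.4
```

Run:
```python
from h import *
st()
```

```text
t 34.55 tcp [ 0.5983 -0.0363  0.1853] yaw 166.6 j [-0.06  0.33 -0.13  1.11 -0.   -1.4 ] F [-0.8 -0.3 -4.3] Tz [0.49 0.07 0.02] w 0.0152 g 59.4
```

Call:
apply_moves:
  series: "0 0 0 0 0 -1 0;0 0 0 0 0 -2 0;0 0 0 0 0 -3 0;0 0 0 0 0 -5 0;0 0 0 0 0 -7 0;0 0 0 0 0 -10 0;0 0 0 0 0 -13 0;0 0 0 0 0 -15 0;0 0 0 0 0 -15 0;0 0 0 0 0 -15 0"

```text
time: 35.8
tcp_pos: [0.5983, -0.0361, 0.3346]
tool_rot: [-0.619, 0.785, 0.0, -0.0]
wrist_force: [0.1, -0.0, -3.3]
width: 0.0154
grip_force: 59.4
```

Run:
```python
from h import *
st(); c=cap('wrist'); P=cloud(c); s=r.state(); M=R.from_quat(s['tool_rot']).as_matrix()
L=(P-s['tcp_pos'])@M*1000
m=(P[...,2]>.17)&(P[...,2]<.26)&(np.hypot(L[...,0],L[...,1])<45)
for a in range(107,150,8):
    q=L[m&(L[...,2]>a)&(L[...,2]<a+8)]
    if len(q)>5: print(a,len(q),'x',q[:,0].min().round(1),q[:,0].max().round(1),'y',np.percentile(q[:,1],[1,50,99]).round(1))
go([.5126,.3618,.335],93)
Q=P[(P[...,2]>.055)&(P[...,2]<.064)&(np.hypot(P[...,0]-.5985,P[...,1]+.0357)<.022)]
print(len(Q), cv2.minAreaRect((Q[:,:2]*1000).astype(np.float32)) if len(Q)>10 else '')
c=cap('side'); np.savez('s3.npz',P=cloud(c),image=c['image']); cv2.imwrite('pics/s3.png',c['image'])
```

```text
t 35.8 tcp [ 0.5983 -0.0361  0.3346] yaw 166.5 j [-0.06  0.3   0.16  1.44 -0.   -1.4 ] F [ 0.1 -0.  -3.3] Tz [-0.02  0.04 -0.01] w 0.0154 g 59.4
107 282 x -13.4 18.4 y [-17.9  -1.3  16. ]
115 407 x -14.3 18.4 y [-18.   -1.7  15.8]
123 128 x 8.5 18.4 y [-17.3   0.3  15.7]
131 115 x 5.8 18.5 y [-17.4  -1.8  15.6]
139 30 x 17.5 18.1 y [-15.9   1.1  15.9]
row rot [ 0.1 -0.1 73.5] shift cm [-36.69  17.6   -0.07]
row rot [ 1.000e-01  1.000e-01 -1.065e+02] shift cm [-36.69  17.6   -0.07]
261 ((598.53564453125, -36.7735481262207), (21.34636688232422, 22.083513259887695), 71.05950927734375)
```

Call:
apply_moves:
  series: "0 0 10 -4 1.9 0 0;0 0 20 -8 3.8 0 0;0 0 30 -13 6.2 0 0;0 0 40 -18 8.6 0 0;0 0 50 -23 11 0 0;0 0 60 -28 13.4 0 0;0 0 70 -33 15.7 0 0;0 0 73.5 -36.8 17.5 0 0;0 0 73.5 -36.8 17.5 0 0;0 0 73.5 -36.8 17.5 0 0;0 0 73.5 -36.8 17.5 4 0;0 0 73.5 -36.8 17.5 8 0;0 0 73.5 -36.8 17.5 10.5 0;0 0 73.5 -36.8 17.5 11 0;0 0 73.5 -36.8 17.5 11 0"

```text
time: 37.78
tcp_pos: [0.5149, 0.362, 0.2259]
tool_rot: [-0.026, 1.0, 0.0, 0.0]
wrist_force: [0.1, -0.3, -2.5]
width: 0.0151
grip_force: 59.7
```

Run:
```python
from h import *
st()
```

```text
t 37.77 tcp [0.5149 0.362  0.2259] yaw 92.9 j [ 0.61  0.37  0.02  1.22 -0.    0.56] F [ 0.1 -0.3 -2.5] Tz [-0.02 -0.   -0.02] w 0.0151 g 59.7
```

Call:
apply_moves:
  series: "0 0 0 0.1 0.1 1.5 0;0 0 0 0.1 0.1 2.5 0;0 0 0 0.1 0.1 3.5 0;0 0 0 0.1 0.1 4.5 0;0 0 0 0.1 0.1 5.5 0;0 0 0 0.1 0.1 6.3 0;0 0 0 0.1 0.1 6.8 0;0 0 0 0.1 0.1 7.1 0;0 0 0 0.1 0.1 7.3 0;0 0 0 0.1 0.1 7.4 0;0 0 0 0.1 0.1 7.4 0"

```text
time: 39.15
tcp_pos: [0.5135, 0.3638, 0.1516]
tool_rot: [-0.026, 1.0, 0.0, 0.0]
wrist_force: [-0.6, 0.1, -3.4]
width: 0.015
grip_force: 59.9
```

Run:
```python
from h import *
st()
```

```text
t 39.15 tcp [0.5135 0.3638 0.1516] yaw 93.0 j [ 0.62  0.41 -0.1   1.06  0.    0.56] F [-0.6  0.1 -3.4] Tz [-0.05  0.06  0.03] w 0.015 g 59.9
```

Call:
apply_moves:
  series: "0 0 0 0 0 0.1 0;0 0 0 0 0 0.2 0;0 0 0 0 0 0.2 0;0 0 0 0 0 0.2 0"

```text
time: 39.65
tcp_pos: [0.5139, 0.364, 0.1515]
tool_rot: [-0.026, 1.0, 0.001, 0.001]
wrist_force: [-2.1, -3.3, 9.4]
width: 0.0153
grip_force: 61.6
```

Contact with the floor of the stand. Release and withdraw.

Call:
apply_moves:
  series: "0 0 0 0 0 0 30;0 0 0 0 0 0 45;0 0 0 0 0 0 45;0 0 0 0 0 0 45;0 0 0 0 0 -3 45;0 0 0 0 0 -7 45;0 0 0 0 0 -12 45;0 0 0 0 0 -18 45;0 0 0 0 0 -20 45;0 0 0 0 0 -20 45"

```text
time: 40.9
tcp_pos: [0.5141, 0.3643, 0.3511]
tool_rot: [-0.026, 1.0, 0.001, 0.002]
wrist_force: [-0.1, -0.0, -0.6]
width: 0.0381
grip_force: 0.0
```

Run:
```python
from h import *
st(); c=cap('wrist'); P=cloud(c)
H=((P[...,2]>.160)&(P[...,2]<.190)).astype(np.uint8)
n,l,s_,ce=cv2.connectedComponentsWithStats(H)
for i in range(1,n):
    if s_[i,4]>200: p=P[l==i]; print('key',np.round(p.mean(0),4),cv2.minAreaRect((p[:,:2]*1000).astype(np.float32)))
c=cap('side'); P=cloud(c); cv2.imwrite('pics/s4.png',c['image'])
H=((P[...,2]>.09)&(P[...,2]<.106)&(P[...,1]<-.25)&(P[...,0]<.65)).astype(np.uint8)
n,l,s_,ce=cv2.connectedComponentsWithStats(H)
for i in range(1,n):
    if s_[i,4]>30: p=P[l==i]; print('b',s_[i],np.round(p.mean(0),4),cv2.minAreaRect((p[:,:2]*1000).astype(np.float32)))
```

```text
t 40.9 tcp [0.5141 0.3643 0.3511] yaw 93.0 j [0.62 0.36 0.29 1.49 0.   0.56] F [-0.1 -0.  -0.6] Tz [-0.01 -0.02 -0.05] w 0.0381 g 0.0
key [0.5106 0.3628 0.1782] ((513.2589721679688, 362.71917724609375), (79.3030014038086, 15.481099128723145), 3.21341872215271)
b [376 344  20  26 233] [ 0.5144 -0.3355  0.0981] ((516.0443115234375, -333.12322998046875), (53.07416915893555, 14.001358985900879), 85.19952392578125)
b [401 380  22  31 296] [ 0.5102 -0.4203  0.098 ] ((511.4034423828125, -418.6479797363281), (54.72383499145508, 14.222498893737793), 85.29747009277344)
```

View pics/s4.png

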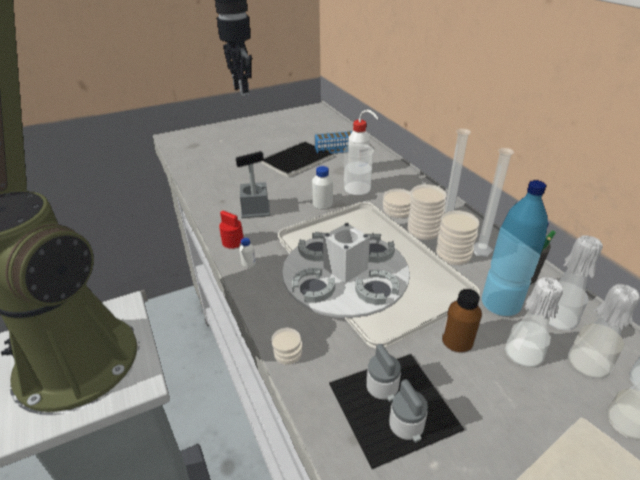

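The view shows both buckets upright on the mat at (383,372) and (408,410), the key upright in its stand at (253,185), all seats empty, and the bystanders where they were. Handing in.

```bash
python3 -c "
from h import *
print(r.hand_in())"
```

```text
the job is handed in; nothing more can be done
None
```

I handed the job in at about 41 s: both buckets stand upright on the mat, the nut is turned to its stop (fully undone), the key is back upright in its stand, and the last picture shows the bystanders where they were; the hand-in returned no verdict.

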